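Thread a model car's rear axle

TASK

Fit the rear axle to the model car on the fixture: first push the blue gearbox by its yellow tab, away from you, until it stops in line with the two grey ears. Then lay the long steel axle from the rack in the blue V supports beside the car and let go of it, and push it endwise through near ear, gearbox and far ear until it rests against the red stop. Leave the short copper rod and the other things on the bench where they are.

Things in the scene. Friction and masses are not known exactly. Their poses are not given: they have to be found in the camera images.
- fixture: Fixed assembly fixture, black model-car chassis on it. Origin: under the rear axle line, middle of the car, bench height. x points from the robot to the car's front wheels, y along the bores, z up. Bore axis: x=0, z=60 mm. Aluminium plate x -55 to 55, y -95 to 200, top z=12. Chassis and front wheels: x 70 to 260, |y| below 100, up to z=72 (mm, fixture frame).
- near_ear (a point): Bore mouth of the near grey ear, on its outer face, fixture (0, 50, 60) mm. Ear: y 40 to 50, 36 wide, up to z=76, bore 16 mm. The axle enters here, moving towards fixture -y; next the gearbox bore (16 mm, y 12 to -12).
- far_ear (a point): Bore mouth of the far grey ear on its outer face, fixture (0, -50, 60) mm. Ear: y -50 to -40, bore 16 mm, else like the near one.
- stop (a point): Point on the face of the red end stop where the axle's tip comes to rest, fixture (0, -75, 60) mm; stop 40 wide, up to z=78. Home, the axle's middle is at fixture y=0 and its tail at y=75.
- cradle (a point): Fixture (0, 130, 60) mm: where the axle's middle goes (y 117 to 158 will do) when laid in the blue 90 degree V supports, which carry it on the bore axis, along fixture y. Supports: y 52 to 90 (rims z=65 up to y=72, then z=57.5) and y 160 to 185 (rims z=57.5, mouth 15 mm). Between y 90 and 160 and beyond 185 nothing stands over the plate: room for fingers.
- gearbox (a joint): Slide of the blue gearbox across the bores, in m: 0 = against its stop, bore in line with the ears; larger = out of line, shifted that far towards fixture -x (towards the robot). It stays where left; about 2 N moves it. The block spans fixture x -20 to 55 at value 0, y -12 to 12, z 23 to 77.
- gearbox_tab (a point): Top centre of the yellow push tab on the gearbox, 108 mm above the bench: a plate 8 mm thick (fixture x), 24 mm wide (fixture y), rising 31 mm over the blue block. At joint value 0 it is at fixture x=0, y=0.
- rack: Low plywood rack, 130 x 130 x 8 mm, fixed, carrying the two rods side by side, 72 mm apart, along rack x in green V rests (at 34 to 48 mm each side of rack centre, rims 47 mm above the bench). Between the rests (68 mm) the rods are free to grip. Origin: centre of its underside.
- axle: The axle: bright steel rod, 14 mm diameter, 150 mm long, both ends alike with 3 mm chamfers, 70 to 180 g. Origin: its middle, on its centre line; x along the rod. Starts in one of the two places of the rack, centre line 45 mm above the bench.
- short_rod: Copper-coloured rod, 14 mm diameter, 105 mm long, in the other place of the rack; not wanted, stays there. Origin at its middle, x along it.
- wheel_a: Spare wheel lying flat, 68 mm diameter, 30 mm high, black tyre, right of the fixture. Origin: centre of underside. Leave alone.
- wheel_b: Second spare wheel, the same, at the far left. Leave alone.
- screwdriver: Screwdriver lying left of the rack. Leave alone.
- jar: Amber jar with white lid, 48 mm diameter, 60 mm high, right. Leave alone.
- panel: Black carbon panel 150 x 110 x 4 mm lying flat, left. Leave alone.
- shell: Black car body shell, 190 x 100 x 54 mm, right. Leave alone.

How it is judged:
By the outcome, as a careful person would: the job done as asked, in the order asked, and still so for the second after the job is handed in, with the robot touching nothing.
It also fails if it takes over 66 s, if anything falls off the work surface, if the arm or the gripper's body presses on something with over 40 N, if the wrist force passes 120 N, or if a joint passes its speed limit or range.

ROBOT

A 6-joint arm with a two-finger parallel gripper is mounted at the origin on the work surface. World frame = base frame: x ahead of the robot, y to its left, z up, the work surface at z = 0. Lengths are in m, angles in rad, forces in N, time in s.
With the tool pointing down it reaches from about 0.3 to 0.775 m from the base axis. Payload 14.6 kg.
Tool frame: the origin (TCP) lies midway between the tips of the shut fingers; the grasp point (between the pads) lies 19 mm behind it (grasp_offset is the distance from the TCP to the grasp point, in m); z points along the fingers, y is the line along which they close (so a half turn about z gives the same grasp; the last joint's range is limited). The gripper opens to 94 mm and grips with 3 to 60 N. Pads are 16 mm wide; open, the fingers measure 119 mm over their backs; the gripper's body (75 mm by 177 mm) begins 78 mm behind the grasp point.
Start: joints at [-1.315, 0.3, 1.521, -0, 1.321, -0.067], TCP at [0.174, -0.522, 0.205] pointing down, gripper open.
Joint ranges: [-3.03, 3.03], [-0.79, 2.21], [0.23, 2.52], [-1.04, 4.18], [0, 3.07], [-2.55, 2.55]. Speed limits (rad/s): [2.22, 2.22, 2.57, 3.14, 3.14, 3.14].

INTERFACE

Orientations are given as [roll, pitch, yaw] about the fixed x, y, z axes, in that order (R = Rz(yaw) Ry(pitch) Rx(roll)).
In Python, from station import * gives the robot as it stands. The module is installed in compiled form; this text tells all that it offers.
- The arm moves only by the tool send_rows, never from a script. Its argument "rows" is a list of rows, each an object of numbers: "dx", "dy", "dz": the shift along the tool's x, y, z in mm; "roll": the turn about the tool's z in degrees; "jaw": the closure, from -1 (fully open) to 1 (shut). In form: [{"dx": .., "dy": .., "dz": .., "roll": .., "jaw": ..}, ...]. A call has 1 to 12 rows; each row shifts and turns the commanded pose from where the row before left it, along the tool's axes as they then stand; what a row does not reach is not made up. A row lasts 1/12 s, in which the tool goes at most 41.7 mm and 7.16 degrees, less where a joint would pass 70% of its speed; a pose out of reach is approached as far as the arm can. A call is refused whole if a number of a shift passes 41.7 or a number of a turn 7.16, either way. A call with a gripper value outside its range is refused whole. The fingers move at their own pace and stop on an object; "force" is the grip in N (left out, the last holds). Time passes only in rows, so rows that do not move let the fingers close. It gives the time, the measured TCP pose, the force, the opening and the grip force at its end, in the units of the state.
- get_obs(): the state, without advancing time (a new reading comes with each control period).
- camera(name): name is "scene" or "top" or "wrist"; returns a dict with "frame" (400x640x3 uint8, red, green, blue), "z_map" (400x640 float32, m along the optical axis (not along the pixel's ray), 0 where there is no reading), "camera_matrix" (3x3 intrinsics, pixels), "rvec" (rotation vector, rad) and "tvec" (3), from world to camera coordinates, as OpenCV has them. Camera axes: x right, y down, z forward; pixel columns grow to the right and rows downward; lengths in m; the calibration is good to about 2 mm. A picture is of the moment at which its call begins.
- hand_in(): hands the job in; it is judged then, once.
The state is a dict: "time_s": time; "qpos": joint angles; "joint_vel": joint speeds; "tau": joint torques, N m; "ee_pos": TCP position; "eef_rot": TCP orientation; "force": force on the tool from outside, world axes, zero at the start; "moment": the same for the moment, N m; "grip_width": finger opening in m; "grip_force": force on a finger pad.
Only numpy, scipy, OpenCV 4.12 (cv2) and the standard library are available. Lean on these libraries where they do the work, as an engineer would, in place of code of your own. Each camera call takes 0.05 s, during which the arm holds its last target. There are 200 camera calls.

## Working session

There is one attempt and no reset: what is moved stays moved. The work goes in short steps, Python scripts to look and compute and a tool call to move; the robot and the scene stay as the last step left them, time stands still between calls to the robot, and variables do not carry over. Pictures are saved under pics/ and viewed, at most 10 in all, crops included, and the job is handed in when it is done.

Besides the shell and the picture viewer there is one more tool, called after "Request:" as name(argument=value, ...), one argument or row to a line, values as JSON. send_rows: Moves the arm, as the interface text tells. Its arguments: {"type":"object","properties":{"rows":{"type":"array"},"force":{"type":"number"}},"required":["rows"]}

```bash
mkdir -p pics; cat > h.py <<'E'
from station import *
import numpy as np, cv2
def grab(n):
    c=camera(n); R=cv2.Rodrigues(np.array(c["rvec"],float))[0]; c["R"]=R; c["t"]=np.array(c["tvec"],float).ravel(); c["K"]=np.array(c["camera_matrix"]); return c
def save(c,f): cv2.imwrite("pics/"+f,c["frame"][:,:,::-1])
def ray(c,u,v,z):
    d=c["R"].T@np.linalg.solve(c["K"],[u,v,1]); o=-c["R"].T@c["t"]; return o+d*(z-o[2])/d[2]
def pts(c):
    v,u=np.mgrid[:400,:640]; Z=c["z_map"]; p=np.stack([u,v,np.ones_like(u)],-1)@np.linalg.inv(c["K"]).T*Z[...,None]
    P=(p-c["t"])@c["R"]; P[Z==0]=np.nan; return P
def proj(c,p):
    q=c["K"]@(c["R"]@np.array(p)+c["t"]); return q[:2]/q[2]
E
python3 - <<'E'
from h import *
for n in("top","scene"):
    c=grab(n); save(c,n+".png"); np.savez(n,**c); print(n,-c["R"].T@c["t"])
print(get_obs())
E
```

```text
top [ 0.37416639 -0.01495203  1.24489474]
scene [ 1.3773332  -0.56066638  1.18117348]
{'time_s': 0.1, 'qpos': array([-1.31461167e+00,  3.00390121e-01,  1.52149641e+00, -1.40198865e-05,
        1.32073360e+00, -6.66282700e-02]), 'joint_vel': array([ 0.00189451, -0.0009121 , -0.00267768,  0.00169191, -0.00091283,
       -0.00123626]), 'tau': array([ 1.63086112e-03, -5.32647514e+01, -3.53283727e+01,  7.09871692e-02,
        2.35209282e-02, -6.51828577e-05]), 'ee_pos': array([ 0.17439865, -0.52136939,  0.20496658]), 'eef_rot': array([-3.14056655e+00, -5.48581974e-05,  3.22816379e-01]), 'force': array([ 0.10341915, -0.62912026,  0.61881353]), 'moment': array([-0.01673591,  0.02838019,  0.02757041]), 'grip_force': 0.0, 'grip_width': 0.09399116062641338}
```

View pics/top.png

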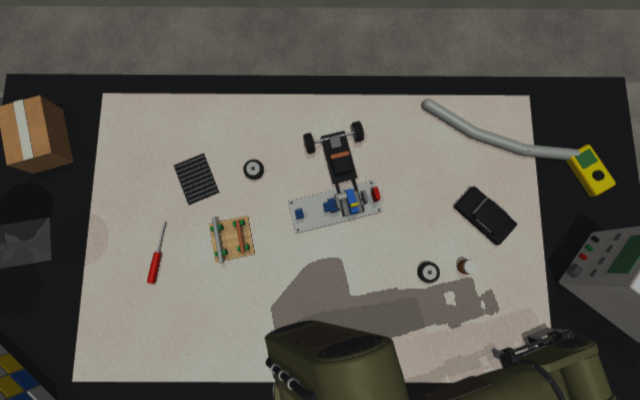

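View pics/scene.png

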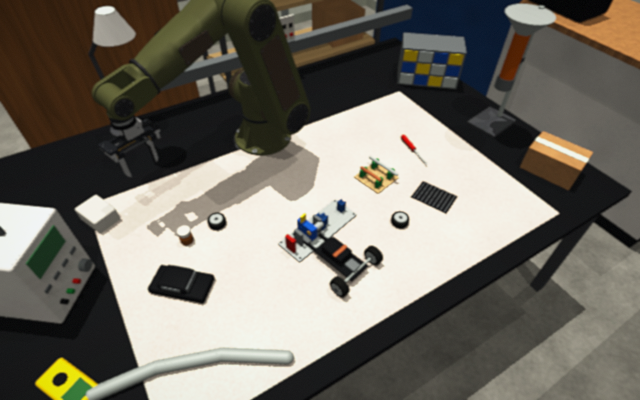

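Top view: the fixture plate is at about (335,207) with its V supports to the left and the red stop at (376,193). The rack is at (232,240), with the steel axle on its left at (218,240) and the copper rod at (242,236). The scene view agrees. Next I measure these.

```bash
python3 - <<'E'
from h import *
c=dict(np.load("top.npz")); P=pts(c); f=c["frame"].astype(int); hsv=cv2.cvtColor(c["frame"],cv2.COLOR_RGB2HSV).astype(int)
cv2.imwrite("pics/crop.png",cv2.resize(c["frame"][170:275,195:395,::-1],None,fx=4,fy=4,interpolation=cv2.INTER_CUBIC))
win=np.zeros((400,640),bool); win[175:240,280:390]=1
def m(name,mask,z=None):
    mask=mask.astype(np.uint8); n,l,s,ce=cv2.connectedComponentsWithStats(mask)
    for i in range(1,n):
        if s[i,4]>8:
            q=P[l==i]; print(name,s[i,4],ce[i].round(1),"med",np.nanmedian(q,0).round(4),"zmax",np.nanmax(q[:,2]).round(4))
h,s,v=hsv[...,0],hsv[...,1],hsv[...,2]
m("blue",win&(h>95)&(h<125)&(s>120)); m("yellow",win&(h>18)&(h<35)&(s>120)); m("red",win&((h<6)|(h>174))&(s>150))
w2=np.zeros_like(win); w2[205:275,200:265]=1
m("wood",w2&(h>8)&(h<25)&(s>70)); m("green",w2&(h>45)&(h<90)&(s>90)); m("copper",w2&((h<9)|(h>174))&(s>90))
# plate by height
pl=win&(P[...,2]>.006)&(P[...,2]<.018); 
q=P[pl][:,:2]; r=cv2.minAreaRect(q.astype(np.float32)*1000); print("plate",r,cv2.boxPoints(r))
for nm,ww,lo,hi in(("rods",w2,.043,.06),("rack",w2,.003,.07)):
    k=(ww&(P[...,2]>lo)&(P[...,2]<hi)).astype(np.uint8); n,l,st,ce=cv2.connectedComponentsWithStats(k)
    for i in range(1,n):
        if st[i,4]>15: print(nm,st[i,4],ce[i],cv2.minAreaRect(P[l==i][:,:2].astype(np.float32)*1000),np.nanmedian(P[l==i][:,2]))
E
```

```text
blue 166 [351.4 200.7] med [ 0.5847 -0.1123  0.0768] zmax 0.0833
blue 121 [330.3 205.5] med [ 0.5675 -0.0494  0.0579] zmax 0.0693
blue 53 [298.8 213.2] med [0.5437 0.0525 0.0559] zmax 0.0615
yellow 24 [353.6 204.3] med [ 0.5638 -0.1182  0.1084] zmax 0.1137
red 80 [375.4 193.8] med [ 0.6047 -0.1903  0.0766] zmax 0.0822
wood 1063 [235.7 237.8] med [0.4669 0.2616 0.009 ] zmax 0.0568
wood 9 [210.6 224.3] med [0.5123 0.347  0.01  ] zmax 0.0141
wood 70 [213.3 241.2] med [0.4552 0.334  0.0084] zmax 0.0513
wood 18 [216.3 259.2] med [0.3986 0.3213 0.0093] zmax 0.0146
green 20 [241.6 222.2] med [0.5151 0.2358 0.0457] zmax 0.0539
green 12 [233.5 223.5] med [0.5103 0.2613 0.0468] zmax 0.0518
green 25 [219.8 227. ] med [0.499  0.3049 0.0436] zmax 0.0518
green 11 [211.1 228.4] med [0.4939 0.3324 0.0467] zmax 0.0502
green 19 [246.2 246.9] med [0.4359 0.2188 0.044 ] zmax 0.0523
green 12 [238.  248.5] med [0.4311 0.2438 0.0469] zmax 0.0508
green 23 [223.8 252. ] med [0.42   0.2882 0.0431] zmax 0.0501
green 10 [215.5 253.4] med [0.4151 0.3136 0.0479] zmax 0.052
plate ((572.6983032226562, -63.94627380371094), (216.0148162841797, 365.7771301269531), 0.18855364620685577) [[ 464.0896   118.58586]
 [ 465.29333 -247.18929]
 [ 681.307   -246.47841]
 [ 680.1033   119.29674]]
rods 261 [217.22605364 240.53256705] ((456.27813720703125, 311.05755615234375), (146.52392578125, 34.54659652709961), 12.621127128601074) 0.050122777238045965
rods 195 [239.62564103 236.45128205] ((467.58612060546875, 240.02264404296875), (104.62799072265625, 33.602718353271484), 12.288765907287598) 0.049902666602805464
rack 1709 [231.26272674 238.95552955] ((472.19830322265625, 267.80438232421875), (167.30245971679688, 165.64840698242188), 15.817765235900879) 0.009831880818720337
rack 19 [243.42105263 264.42105263] ((383.8216857910156, 235.52618408203125), (29.811948776245117, 17.74939727783203), 68.96158599853516) 0.0042252857577817285
```

View pics/crop.png

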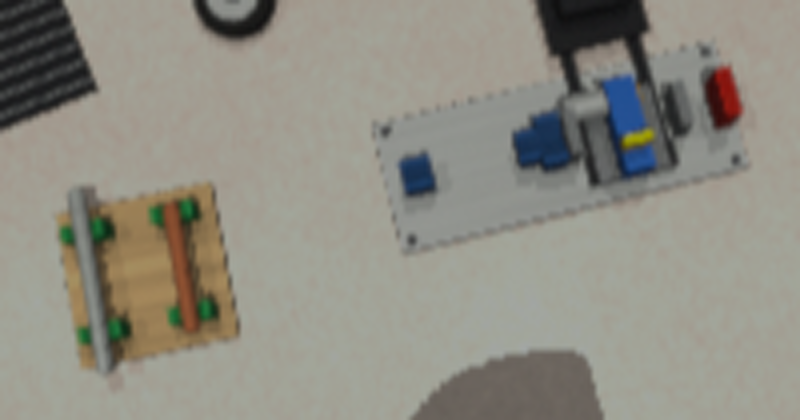

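```bash
python3 - <<'E'
from h import *
c=dict(np.load("top.npz"))
px=[(375,123),(716,43),(747,165),(405,252)]; loc=[(55,200),(55,-95),(-55,-95),(-55,200)]
W=np.array([ray(c,u/4-.4+195,v/4-.4+170,.012)[:2] for u,v in px])*1000
L=np.array(loc,float); Lc=L-L.mean(0); Wc=W-W.mean(0)
th=np.arctan2((Lc[:,0]*Wc[:,1]-Lc[:,1]*Wc[:,0]).sum(),(Lc*Wc).sum())
R=np.array([[np.cos(th),-np.sin(th)],[np.sin(th),np.cos(th)]]); o=W.mean(0)-R@L.mean(0)
print("fix",o,np.degrees(th),"res",(L@R.T+o-W).round(1).tolist())
T=lambda u,v,z:((ray(c,u,v,z)[:2]*1000-o)@R).round(1)
print("tab fix",T(353.6,204.3,.104),"stop",T(375.4,193.8,.078),"Vfar",T(298.8,213.2,.057),"Vnear",T(330.3,205.5,.062))
# axle ends in crop
e=[ray(c,u/4-.4+195,v/4-.4+170,.045)*1000 for u,v in((81,188),(104,371),(171,204),(192,329))]
for a,b in((0,1),(2,3)):
    d=e[a]-e[b]; print((e[a]+e[b])/2,np.linalg.norm(d),np.degrees(np.arctan2(d[1],d[0])))
ta=R@np.array([-60,0])+o; print("pre-push", ta, "cradle",R@[0,130]+o)
E
```

```text
fix [ 586.79220852 -115.14015941] 14.004705231539983 res [[-0.4, 1.6], [1.9, 0.0], [-1.6, -3.0], [0.1, 1.4]]
tab fix [-22.5   2.9] stop [ -2.7 -75.7] Vfar [ -2.1 173.6] Vnear [-2.7 70.6]
[460.0361355  309.82925392  45.        ] 147.0782572053302 9.88216962359985
[470.2000239  239.60442307  45.        ] 101.36000265739482 11.67782101301731
pre-push [ 528.57565716 -129.66025404] cradle [555.33200348  10.99570187]
```

Request:
send_rows(
  rows=[
    {"roll":4.5,"jaw":1},
    {"dx":24.4,"dy":-16.4,"jaw":1},
    {"dx":24.4,"dy":-16.4,"jaw":1},
    {"dx":24.4,"dy":-16.4,"jaw":1},
    {"dx":24.4,"dy":-16.4,"jaw":1},
    {"dx":24.4,"dy":-16.4,"jaw":1},
    {"dx":24.4,"dy":-16.4,"jaw":1},
    {"dx":24.4,"dy":-16.4,"jaw":1},
    {"dx":24.4,"dy":-16.4,"jaw":1},
    {"dx":24.4,"dy":-16.4,"jaw":1},
    {"dx":24.4,"dy":-16.4,"jaw":1},
    {"dx":24.4,"dy":-16.4,"jaw":1},
  ],
  force=20,
)

```text
invalid input at $.rows[0]: expected keys dx, dy, dz, roll, jaw
```

Request:
send_rows(
  rows=[
    {"dx":24.4,"dy":-16.4,"jaw":1},
    {"dx":24.4,"dy":-16.4,"jaw":1},
    {"dx":24.4,"dy":-16.4,"jaw":1},
    {"dx":24.4,"dy":-16.4,"jaw":1},
    {"dx":24.4,"dy":-16.4,"jaw":1},
    {"dx":24.4,"dy":-16.4,"jaw":1},
    {"dx":12,"dy":-10,"jaw":1},
    {"jaw":1},
    {"jaw":1},
  ],
)

```text
invalid input at $.rows[0]: expected keys dx, dy, dz, roll, jaw
```

Request:
send_rows(
  rows=[
    {"dx":0,"dy":0,"dz":0,"roll":4.5,"jaw":1},
    {"dx":24.4,"dy":-16.4,"dz":0,"roll":0,"jaw":1},
    {"dx":24.4,"dy":-16.4,"dz":0,"roll":0,"jaw":1},
    {"dx":24.4,"dy":-16.4,"dz":0,"roll":0,"jaw":1},
    {"dx":24.4,"dy":-16.4,"dz":0,"roll":0,"jaw":1},
    {"dx":24.4,"dy":-16.4,"dz":0,"roll":0,"jaw":1},
    {"dx":24.4,"dy":-16.4,"dz":0,"roll":0,"jaw":1},
    {"dx":24.4,"dy":-16.4,"dz":0,"roll":0,"jaw":1},
    {"dx":24.4,"dy":-16.4,"dz":0,"roll":0,"jaw":1},
    {"dx":24.4,"dy":-16.4,"dz":0,"roll":0,"jaw":1},
    {"dx":24.4,"dy":-16.4,"dz":0,"roll":0,"jaw":1},
    {"dx":24.4,"dy":-16.4,"dz":0,"roll":0,"jaw":1},
  ],
  force=20,
)

```text
time_s: 1.1
ee_pos: [0.392, -0.2803, 0.2053]
eef_rot: [-3.141, 0.0, 0.244]
force: [0.9, -1.0, 0.5]
grip_width: 0.0172
grip_force: 0.0
```

Request:
send_rows(
  rows=[
    {"dx":24.4,"dy":-16.4,"dz":0,"roll":0,"jaw":1},
    {"dx":24.4,"dy":-16.4,"dz":0,"roll":0,"jaw":1},
    {"dx":24.4,"dy":-16.4,"dz":0,"roll":0,"jaw":1},
    {"dx":24.4,"dy":-16.4,"dz":0,"roll":0,"jaw":1},
    {"dx":24.4,"dy":-16.4,"dz":0,"roll":0,"jaw":1},
    {"dx":24.4,"dy":-16.4,"dz":0,"roll":0,"jaw":1},
    {"dx":0,"dy":0,"dz":0,"roll":0,"jaw":1},
    {"dx":0,"dy":0,"dz":0,"roll":0,"jaw":1},
  ],
)

```text
time_s: 1.77
ee_pos: [0.5098, -0.1498, 0.2049]
eef_rot: [-3.141, 0.001, 0.246]
force: [-0.6, 0.8, 0.0]
grip_width: 0.0004
grip_force: 0.0
```

```bash
python3 - <<'E'
from h import *
c=grab("wrist"); save(c,"w1.png"); np.savez("w1",**c); P=pts(c)
hsv=cv2.cvtColor(c["frame"],cv2.COLOR_RGB2HSV).astype(int);h,s,v=[hsv[...,i] for i in range(3)]
o=np.array([586,-115.3]);th=np.radians(14);R=np.array([[np.cos(th),-np.sin(th)],[np.sin(th),np.cos(th)]])
for nm,mk in(("yel",(h>18)&(h<35)&(s>120)),("blue",(h>95)&(h<125)&(s>120)),("red",((h<6)|(h>174))&(s>150))):
    n,l,st,ce=cv2.connectedComponentsWithStats(mk.astype(np.uint8))
    for i in range(1,n):
        if st[i,4]>60:
            q=P[l==i]; q=q[~np.isnan(q[:,0])]
            if len(q)<10: print(nm,"nodepth",ce[i]);continue
            zt=np.percentile(q[:,2],98); t=q[q[:,2]>zt-.006]; F=(t[:,:2]*1000-o)@R
            print(nm,st[i,4],ce[i].round(),"ztop",zt.round(4),"fix x",np.percentile(F[:,0],[2,98]).round(1),"y",np.percentile(F[:,1],[2,98]).round(1))
E
```

```text
yel 131 [12. 89.] ztop 0.0093 fix x [31.4 39.7] y [343.6 372.4]
yel 212 [303. 140.] ztop 0.109 fix x [-23.1 -16.7] y [-13.   10.2]
yel 82 [ 15. 151.] ztop 0.0095 fix x [-48.3 -28.9] y [363.5 381.4]
yel 239 [314. 307.] ztop 0.3263 fix x [-61.  -48.5] y [-15.3 -14.5]
yel 241 [325. 308.] ztop 0.3255 fix x [-61.2 -50.9] y [-18.1 -17.2]
yel 3753 [277. 364.] ztop 0.3353 fix x [-63.9 -58.3] y [-37.1  34. ]
blue 1225 [304. 109.] ztop 0.0783 fix x [-14.3  33. ] y [-12.7  10.1]
blue 978 [241. 117.] ztop 0.0657 fix x [-16.6  20.8] y [52.4 69.9]
blue 822 [156. 118.] ztop 0.0582 fix x [-9.6 12.2] y [158.2 182.2]
blue 321 [305. 151.] ztop 0.0782 fix x [-39.7 -26.3] y [-12.7   9.9]
red 823 [381. 116.] ztop 0.0791 fix x [-15.   21.6] y [-88.3 -76.4]
```

View pics/w1.png

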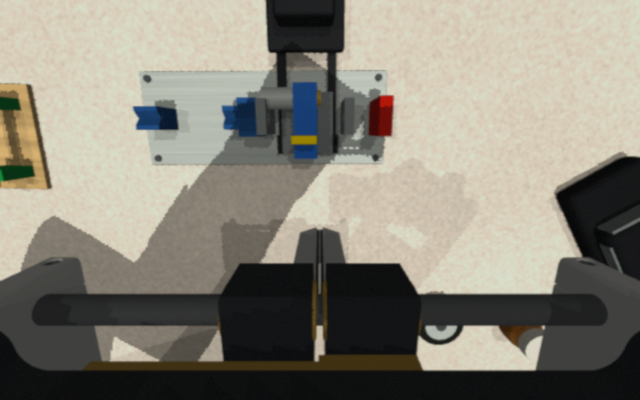

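The wrist view shows the gearbox tab at (304,140), out of line towards the robot. The V supports are at (241,117) and (156,118), and the red stop is at (381,116). Next I go down behind the tab.

Request:
send_rows(
  rows=[
    {"dx":11.3,"dy":-6.5,"dz":19,"roll":0,"jaw":1},
    {"dx":11.3,"dy":-6.5,"dz":20,"roll":0,"jaw":1},
    {"dx":0,"dy":0,"dz":26,"roll":0,"jaw":1},
    {"dx":0,"dy":0,"dz":26,"roll":0,"jaw":1},
    {"dx":0,"dy":0,"dz":26,"roll":0,"jaw":1},
    {"dx":0,"dy":0,"dz":0,"roll":0,"jaw":1},
    {"dx":10,"dy":0,"dz":0,"roll":0,"jaw":1},
    {"dx":10,"dy":0,"dz":0,"roll":0,"jaw":1},
    {"dx":5,"dy":0,"dz":0,"roll":0,"jaw":1},
    {"dx":5,"dy":0,"dz":0,"roll":0,"jaw":1},
    {"dx":5,"dy":0,"dz":0,"roll":0,"jaw":1},
    {"dx":0,"dy":0,"dz":0,"roll":0,"jaw":1},
  ],
)

```text
time_s: 2.82
ee_pos: [0.5628, -0.1243, 0.089]
eef_rot: [3.141, -0.001, 0.244]
force: [1.0, 0.3, 0.1]
grip_width: 0.0009
grip_force: 0.0
```

Request:
send_rows(
  rows=[
    {"dx":4,"dy":0,"dz":0,"roll":0,"jaw":1},
    {"dx":4,"dy":0,"dz":0,"roll":0,"jaw":1},
    {"dx":0,"dy":0,"dz":0,"roll":0,"jaw":1},
  ],
)

```text
time_s: 3.07
ee_pos: [0.5705, -0.1222, 0.0885]
eef_rot: [3.142, -0.0, 0.244]
force: [-0.8, -0.2, 0.3]
grip_width: 0.0004
grip_force: 0.0
```

Request:
send_rows(
  rows=[
    {"dx":2,"dy":0,"dz":0,"roll":0,"jaw":1},
    {"dx":2,"dy":0,"dz":0,"roll":0,"jaw":1},
    {"dx":0,"dy":0,"dz":0,"roll":0,"jaw":1},
  ],
)

```text
time_s: 3.32
ee_pos: [0.5741, -0.1212, 0.0884]
eef_rot: [-3.141, -0.0, 0.244]
force: [0.0, -0.6, -0.6]
grip_width: 0.0008
grip_force: 0.0
```

```bash
python3 - <<'E'
from h import *
c=grab("wrist"); save(c,"w2.png"); P=pts(c)
hsv=cv2.cvtColor(c["frame"],cv2.COLOR_RGB2HSV).astype(int);h,s,v=[hsv[...,i] for i in range(3)]
o=np.array([586.5,-116]);th=np.radians(14);R=np.array([[np.cos(th),-np.sin(th)],[np.sin(th),np.cos(th)]])
for nm,mk in(("yel",(h>18)&(h<35)&(s>120)),("blue",(h>95)&(h<125)&(s>120)),("red",((h<6)|(h>174))&(s>150))):
    n,l,st,ce=cv2.connectedComponentsWithStats(mk.astype(np.uint8))
    for i in range(1,n):
        if st[i,4]>60:
            q=P[l==i]; q=q[~np.isnan(q[:,0])]
            if len(q)<10: continue
            zt=np.percentile(q[:,2],98); t=q[q[:,2]>zt-.006]; F=(t[:,:2]*1000-o)@R
            if .05<zt<.2: print(nm,st[i,4],ce[i].round(),"ztop",zt.round(4),"fix x",np.percentile(F[:,0],[2,98]).round(1),"y",np.percentile(F[:,1],[2,98]).round(1))
print(get_obs()["force"])
E
```

```text
yel 84 [336. 152.] ztop 0.0667 fix x [36.2 49.5] y [-15.6 -13.3]
yel 1070 [314. 225.] ztop 0.1086 fix x [-3.4  4.7] y [-11.9  10.7]
blue 2764 [315. 171.] ztop 0.0781 fix x [ 6.2 54.4] y [-11.6  11.1]
blue 2225 [223. 203.] ztop 0.0654 fix x [-16.8  21.8] y [52.2 70.9]
blue 2170 [104. 202.] ztop 0.0581 fix x [-10.1  13.4] y [158.9 183.1]
red 2454 [423. 205.] ztop 0.0787 fix x [-15.1  22.6] y [-87.8 -75.4]
[ 0.42179499  0.03338167 -0.21531142]
```

View pics/w2.png

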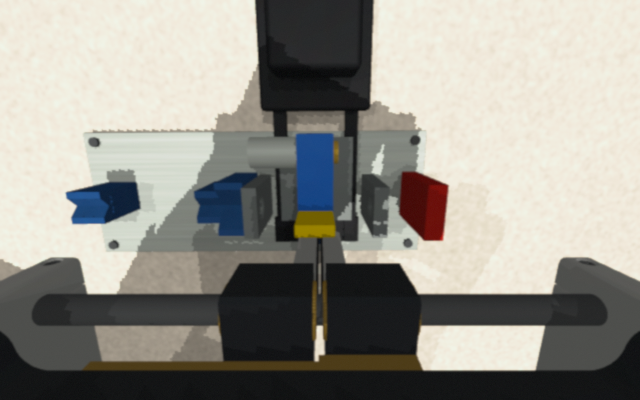

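The tab at (314,225) has moved almost into line, with about 2 mm left to the stop. I push gently until the force rises.

Request:
send_rows(
  rows=[
    {"dx":1.5,"dy":0,"dz":0,"roll":0,"jaw":1},
    {"dx":1.5,"dy":0,"dz":0,"roll":0,"jaw":1},
    {"dx":0,"dy":0,"dz":0,"roll":0,"jaw":1},
  ],
)

```text
time_s: 3.62
ee_pos: [0.5761, -0.1207, 0.0884]
eef_rot: [-3.141, 0.002, 0.244]
force: [-8.4, -1.8, 4.6]
grip_width: 0.0004
grip_force: 4.4
```

Request:
send_rows(
  rows=[
    {"dx":1,"dy":0,"dz":0,"roll":0,"jaw":1},
    {"dx":0,"dy":0,"dz":0,"roll":0,"jaw":1},
  ],
)

```text
time_s: 3.78
ee_pos: [0.5762, -0.1207, 0.0883]
eef_rot: [-3.141, 0.005, 0.244]
force: [-16.0, -2.0, 9.0]
grip_width: 0.0003
grip_force: 8.1
```

Request:
send_rows(
  rows=[
    {"dx":-5,"dy":0,"dz":0,"roll":0,"jaw":1},
    {"dx":-20,"dy":0,"dz":0,"roll":0,"jaw":1},
    {"dx":0,"dy":0,"dz":-30,"roll":0,"jaw":0},
    {"dx":0,"dy":0,"dz":-35,"roll":0,"jaw":0},
    {"dx":0,"dy":0,"dz":-35,"roll":3,"jaw":0},
    {"dx":0,"dy":-30,"dz":-15,"roll":0,"jaw":0},
    {"dx":0,"dy":-32,"dz":0,"roll":0,"jaw":0},
    {"dx":0,"dy":-32,"dz":0,"roll":0,"jaw":0},
    {"dx":0,"dy":-32,"dz":0,"roll":0,"jaw":0},
    {"dx":0,"dy":-32,"dz":0,"roll":0,"jaw":0},
    {"dx":0,"dy":-32,"dz":0,"roll":0,"jaw":0},
    {"dx":0,"dy":-32,"dz":0,"roll":0,"jaw":0},
  ],
)

```text
time_s: 4.78
ee_pos: [0.5108, 0.0931, 0.2037]
eef_rot: [-3.141, -0.001, 0.192]
force: [-0.0, 0.3, -0.2]
grip_width: 0.0468
grip_force: 0.0
```

Request:
send_rows(
  rows=[
    {"dx":0,"dy":-32,"dz":0,"roll":0,"jaw":0},
    {"dx":0,"dy":-32,"dz":0,"roll":0,"jaw":0},
    {"dx":0,"dy":-32,"dz":0,"roll":0,"jaw":0},
    {"dx":-10,"dy":-32,"dz":0,"roll":0,"jaw":0},
    {"dx":-10,"dy":-32,"dz":0,"roll":0,"jaw":0},
    {"dx":-10,"dy":-32,"dz":0,"roll":0,"jaw":0},
    {"dx":-10,"dy":-30,"dz":0,"roll":0,"jaw":0},
    {"dx":0,"dy":0,"dz":0,"roll":0,"jaw":0},
    {"dx":0,"dy":0,"dz":0,"roll":0,"jaw":0},
  ],
)

```text
time_s: 5.53
ee_pos: [0.429, 0.3029, 0.2035]
eef_rot: [-3.141, -0.0, 0.194]
force: [0.4, -0.6, 0.2]
grip_width: 0.0469
grip_force: 0.0
```

```bash
python3 - <<'E'
from h import *
c=grab("wrist"); save(c,"w3.png"); np.savez("w3",**c); P=pts(c); S=get_obs(); print(S["ee_pos"],S["eef_rot"],S["grip_width"])
k=((P[...,2]>.040)&(P[...,2]<.056)).astype(np.uint8); n,l,st,ce=cv2.connectedComponentsWithStats(k)
hsv=cv2.cvtColor(c["frame"],cv2.COLOR_RGB2HSV).astype(int);h,s,v=[hsv[...,i] for i in range(3)]
for nm,mk in(("steel",k&(s<60)),("copper",k&((h<10)|(h>174))&(s>90)),("green",(h>45)&(h<90)&(s>90))):
    n,l,st,ce=cv2.connectedComponentsWithStats(mk.astype(np.uint8))
    for i in range(1,n):
        if st[i,4]>150:
            q=P[l==i]; q=q[~np.isnan(q[:,0])]
            print(nm,st[i,4],ce[i].round(),cv2.minAreaRect(q[:,:2].astype(np.float32)*1000),np.median(q,0).round(4))
E
```

```text
[0.42955765 0.30202037 0.20348359] [-3.14147005e+00 -3.69191058e-04  1.93000864e-01] 0.046954029730856314
steel 1509 [318. 161.] ((459.88336181640625, 309.0844421386719), (149.8353271484375, 14.008781433105469), 12.514366149902344) [0.4663 0.3106 0.0506]
green 155 [369. 128.] ((512.8115234375, 256.9546203613281), (13.568638801574707, 14.50363540649414), 12.151848793029785) [0.5121 0.2619 0.045 ]
green 187 [368. 195.] ((433.8232116699219, 239.3311767578125), (14.108844757080078, 14.564802169799805), 12.098543167114258) [0.4356 0.2434 0.0417]
```

View pics/w3.png

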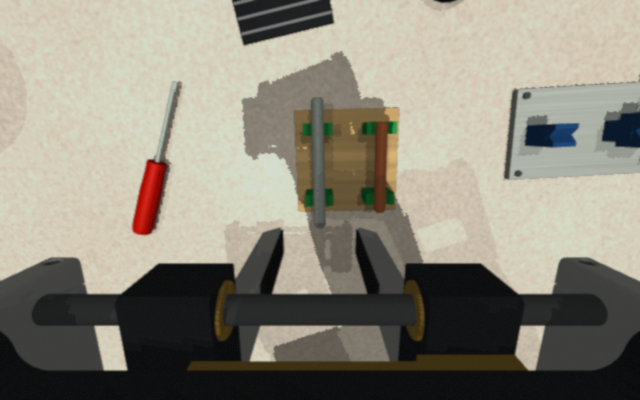

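The wrist view shows the axle from (317,98) to (319,226), centred on the rack and 149.8 mm long, with the copper rod at (380,166). Next I go down and grip the axle.

Request:
send_rows(
  rows=[
    {"dx":0,"dy":0,"dz":0,"roll":-1.4,"jaw":0},
    {"dx":16,"dy":0,"dz":20,"roll":0,"jaw":0},
    {"dx":15,"dy":0,"dz":30,"roll":0,"jaw":0},
    {"dx":0,"dy":0,"dz":35,"roll":0,"jaw":0},
    {"dx":0,"dy":0,"dz":35,"roll":0,"jaw":0},
    {"dx":0,"dy":0,"dz":30,"roll":0,"jaw":0},
    {"dx":0,"dy":0,"dz":15,"roll":0,"jaw":0},
    {"dx":0,"dy":0,"dz":10,"roll":0,"jaw":0},
    {"dx":0,"dy":0,"dz":0,"roll":0,"jaw":0},
    {"dx":0,"dy":0,"dz":0,"roll":0,"jaw":0},
  ],
)

```text
time_s: 6.42
ee_pos: [0.4605, 0.3082, 0.0291]
eef_rot: [-3.141, -0.001, 0.216]
force: [-0.0, 0.1, 0.1]
grip_width: 0.0468
grip_force: 0.0
```

Request:
send_rows(
  rows=[
    {"dx":0,"dy":0,"dz":0,"roll":0,"jaw":1},
    {"dx":0,"dy":0,"dz":0,"roll":0,"jaw":1},
    {"dx":0,"dy":0,"dz":0,"roll":0,"jaw":1},
    {"dx":0,"dy":0,"dz":0,"roll":0,"jaw":1},
    {"dx":0,"dy":0,"dz":0,"roll":0,"jaw":1},
    {"dx":0,"dy":0,"dz":0,"roll":0,"jaw":1},
  ],
  force=25,
)

```text
time_s: 6.92
ee_pos: [0.4599, 0.3099, 0.0293]
eef_rot: [-3.139, -0.001, 0.216]
force: [-3.4, 7.5, 4.4]
grip_width: 0.0132
grip_force: 25.0
```

Request:
send_rows(
  rows=[
    {"dx":0,"dy":0,"dz":-10,"roll":0,"jaw":1},
    {"dx":0,"dy":0,"dz":-20,"roll":0,"jaw":1},
    {"dx":0,"dy":0,"dz":-30,"roll":0,"jaw":1},
    {"dx":0,"dy":0,"dz":-30,"roll":0,"jaw":1},
    {"dx":0,"dy":0,"dz":-30,"roll":0,"jaw":1},
    {"dx":0,"dy":0,"dz":-15,"roll":-3.8,"jaw":1},
    {"dx":0,"dy":0,"dz":0,"roll":-7,"jaw":1},
    {"dx":0,"dy":0,"dz":0,"roll":-7,"jaw":1},
    {"dx":0,"dy":0,"dz":0,"roll":-7,"jaw":1},
    {"dx":0,"dy":0,"dz":0,"roll":-7,"jaw":1},
    {"dx":0,"dy":0,"dz":0,"roll":-7,"jaw":1},
    {"dx":0,"dy":0,"dz":0,"roll":-7,"jaw":1},
  ],
)

```text
time_s: 7.92
ee_pos: [0.4598, 0.3083, 0.1637]
eef_rot: [3.142, 0.0, 1.022]
force: [-0.2, 0.6, -2.2]
grip_width: 0.013
grip_force: 25.0
```

Request:
send_rows(
  rows=[
    {"dx":0,"dy":0,"dz":0,"roll":-7,"jaw":1},
    {"dx":0,"dy":0,"dz":0,"roll":-7,"jaw":1},
    {"dx":0,"dy":0,"dz":0,"roll":-7,"jaw":1},
    {"dx":0,"dy":0,"dz":0,"roll":-7,"jaw":1},
    {"dx":0,"dy":0,"dz":0,"roll":-7,"jaw":1},
    {"dx":0,"dy":0,"dz":0,"roll":-7,"jaw":1},
    {"dx":0,"dy":0,"dz":0,"roll":-4,"jaw":1},
    {"dx":0,"dy":0,"dz":0,"roll":0,"jaw":1},
  ],
)

```text
time_s: 8.58
ee_pos: [0.4598, 0.3084, 0.1637]
eef_rot: [-3.141, 0.0, 1.822]
force: [0.4, -0.1, -2.1]
grip_width: 0.0131
grip_force: 25.0
```

Request:
send_rows(
  rows=[
    {"dx":-28,"dy":1.8,"dz":0,"roll":0,"jaw":1},
    {"dx":-28,"dy":1.8,"dz":0,"roll":0,"jaw":1},
    {"dx":-28,"dy":1.8,"dz":0,"roll":0,"jaw":1},
    {"dx":-28,"dy":1.8,"dz":0,"roll":0,"jaw":1},
    {"dx":-28,"dy":1.8,"dz":0,"roll":0,"jaw":1},
    {"dx":-28,"dy":1.8,"dz":0,"roll":0,"jaw":1},
    {"dx":-28,"dy":1.8,"dz":0,"roll":0,"jaw":1},
    {"dx":-28,"dy":1.8,"dz":0,"roll":0,"jaw":1},
    {"dx":-28,"dy":1.8,"dz":0,"roll":0,"jaw":1},
    {"dx":-28,"dy":1.8,"dz":0,"roll":0,"jaw":1},
    {"dx":-28,"dy":2,"dz":0,"roll":0,"jaw":1},
    {"dx":0,"dy":0,"dz":0,"roll":0,"jaw":1},
  ],
)

```text
time_s: 9.58
ee_pos: [0.5556, 0.0109, 0.1635]
eef_rot: [-3.142, 0.001, 1.812]
force: [-0.8, 0.1, -1.7]
grip_width: 0.013
grip_force: 25.0
```

```bash
python3 - <<'E'
from h import *
c=grab("wrist"); save(c,"w4.png"); P=pts(c); S=get_obs(); print(S["ee_pos"],S["eef_rot"])
hsv=cv2.cvtColor(c["frame"],cv2.COLOR_RGB2HSV).astype(int);h,s,v=[hsv[...,i] for i in range(3)]
o=np.array([586.5,-116]);th=np.radians(14);R=np.array([[np.cos(th),-np.sin(th)],[np.sin(th),np.cos(th)]])
for nm,mk in(("blue",(h>95)&(h<125)&(s>120)),("red",((h<6)|(h>174))&(s>150)),("rod",(P[...,2]>.165)&(P[...,2]<.20)&(s<60))):
    n,l,st,ce=cv2.connectedComponentsWithStats(mk.astype(np.uint8))
    for i in range(1,n):
        if st[i,4]>60:
            q=P[l==i]; q=q[~np.isnan(q[:,0])]
            if len(q)<10: continue
            zt=np.percentile(q[:,2],98); t=q[q[:,2]>zt-.006]; F=(t[:,:2]*1000-o)@R
            if zt>.04: print(nm,st[i,4],ce[i].round(),"ztop",zt.round(4),"fix x",np.percentile(F[:,0],[2,98]).round(1),"y",np.percentile(F[:,1],[2,98]).round(1))
E
```

```text
[0.55507314 0.01278939 0.16344198] [-3.14137881e+00  1.71910478e-04  1.81285383e+00]
blue 67 [305. 330.] ztop 0.2774 fix x [-3.1 -2.2] y [150.4 151.8]
blue 111 [334. 330.] ztop 0.2777 fix x [4.  5.8] y [150.6 151.5]
rod 4928 [320. 212.] ztop 0.1972 fix x [-17.1  19.1] y [137.2 139.5]
rod 686 [319. 342.] ztop 0.1867 fix x [-5.2  7.1] y [57.6 81.5]
```

View pics/w4.png

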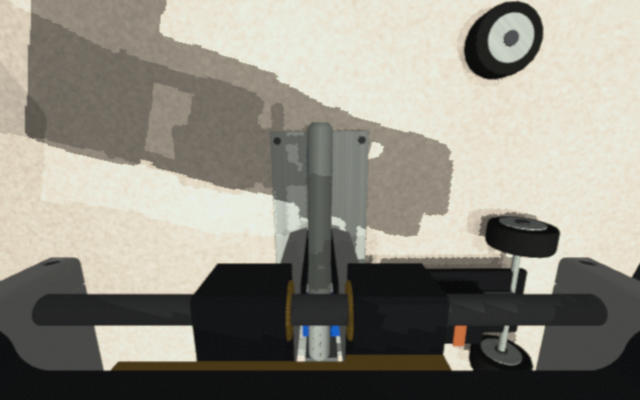

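The wrist view shows the gripped axle centred over the plate: axle at column 319, plate edges at 271 and 366. I trim the position slightly and go down.

Request:
send_rows(
  rows=[
    {"dx":0,"dy":1.2,"dz":15,"roll":-0.4,"jaw":1},
    {"dx":0,"dy":0,"dz":25,"roll":0,"jaw":1},
    {"dx":0,"dy":0,"dz":25,"roll":0,"jaw":1},
    {"dx":0,"dy":0,"dz":20,"roll":0,"jaw":1},
    {"dx":0,"dy":0,"dz":14,"roll":0,"jaw":1},
    {"dx":0,"dy":0,"dz":8,"roll":0,"jaw":1},
    {"dx":0,"dy":0,"dz":5,"roll":0,"jaw":1},
    {"dx":0,"dy":0,"dz":2,"roll":0,"jaw":1},
    {"dx":0,"dy":0,"dz":0,"roll":0,"jaw":1},
  ],
)

```text
time_s: 10.38
ee_pos: [0.5561, 0.0153, 0.0498]
eef_rot: [3.141, 0.0, 1.825]
force: [-0.1, 0.3, -1.5]
grip_width: 0.0131
grip_force: 25.0
```

Request:
send_rows(
  rows=[
    {"dx":0,"dy":0,"dz":2,"roll":0,"jaw":1},
    {"dx":0,"dy":0,"dz":2,"roll":0,"jaw":1},
    {"dx":0,"dy":0,"dz":0,"roll":0,"jaw":1},
  ],
)

```text
time_s: 10.63
ee_pos: [0.556, 0.0151, 0.0456]
eef_rot: [3.141, 0.0, 1.825]
force: [-0.2, 0.5, -1.3]
grip_width: 0.0132
grip_force: 25.0
```

Request:
send_rows(
  rows=[
    {"dx":0,"dy":0,"dz":1.2,"roll":0,"jaw":1},
    {"dx":0,"dy":0,"dz":0.5,"roll":0,"jaw":1},
    {"dx":0,"dy":0,"dz":0,"roll":0,"jaw":1},
  ],
)

```text
time_s: 10.88
ee_pos: [0.5562, 0.0151, 0.0449]
eef_rot: [3.141, 0.0, 1.825]
force: [-5.2, -0.6, 10.6]
grip_width: 0.0133
grip_force: 25.0
```

Request:
send_rows(
  rows=[
    {"dx":0,"dy":0,"dz":0,"roll":0,"jaw":0.5},
    {"dx":0,"dy":0,"dz":0,"roll":0,"jaw":0.2},
    {"dx":0,"dy":0,"dz":0,"roll":0,"jaw":0.2},
    {"dx":0,"dy":0,"dz":0,"roll":0,"jaw":0.2},
    {"dx":0,"dy":0,"dz":-5,"roll":0,"jaw":0.2},
    {"dx":0,"dy":0,"dz":-15,"roll":0,"jaw":0.2},
    {"dx":0,"dy":0,"dz":-25,"roll":0,"jaw":0.2},
    {"dx":0,"dy":0,"dz":-25,"roll":0,"jaw":0.2},
    {"dx":0,"dy":0,"dz":-25,"roll":0,"jaw":0.2},
    {"dx":0,"dy":0,"dz":-10,"roll":0,"jaw":0.2},
    {"dx":0,"dy":0,"dz":0,"roll":0,"jaw":0.2},
  ],
)

```text
time_s: 11.8
ee_pos: [0.557, 0.0151, 0.1511]
eef_rot: [3.138, 0.001, 1.826]
force: [0.2, 1.0, 0.7]
grip_width: 0.0379
grip_force: 0.0
```

```bash
python3 - <<'E'
from h import *
a=grab("wrist"); b=grab("top"); 
cv2.imwrite("pics/m5.png",np.hstack([a["frame"][60:400,130:510],cv2.resize(b["frame"][170:255,280:390],(440,340),interpolation=cv2.INTER_CUBIC)])[:,:800,::-1])
P=pts(a); S=get_obs(); print(S["ee_pos"],S["grip_width"])
o=np.array([586.5,-116]);th=np.radians(14);R=np.array([[np.cos(th),-np.sin(th)],[np.sin(th),np.cos(th)]])
for nm,c,lo in(("w",a,.05),("t",b,.05)):
    P=pts(c); F=(P[...,:2]*1000-o)@R; m=(P[...,2]>lo)&(P[...,2]<.08)&(abs(F[...,0]-1)<11)&(F[...,1]>(92))&(F[...,1]<225)
    for y0,y1 in((92,120),(130,155),(188,225)):
        k=m&(F[...,1]>y0)&(F[...,1]<y1); 
        if k.sum()>5: print(nm,y0,k.sum(),"x",np.percentile(F[k][:,0],[3,97]).round(1),"ymax",F[k][:,1].max().round(1),"z",np.percentile(P[k][:,2],[50,95]).round(4))
E
```

```text
[0.5556163  0.01511899 0.14778448] 0.03752772905414696
w 92 380 x [-4.1  8.6] ymax 119.8 z [0.0654 0.0671]
w 130 364 x [-4.3  8. ] ymax 155.0 z [0.0656 0.0671]
w 188 344 x [-5.4  7.3] ymax 207.6 z [0.0653 0.0672]
```

View pics/m5.png

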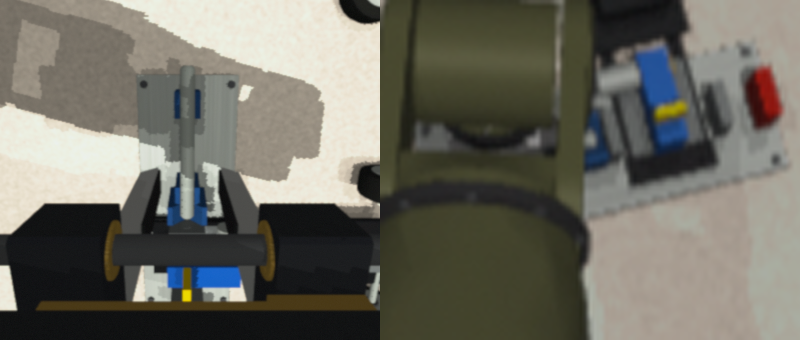

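The left crop shows the axle lying level in both V supports, with its tail near (188,68). Its top is at 67 mm and its tail is at y≈207. Next I shut the fingers, go behind the tail and go down.

Request:
send_rows(
  rows=[
    {"dx":26,"dy":0,"dz":0,"roll":0,"jaw":1},
    {"dx":26,"dy":0,"dz":0,"roll":0,"jaw":1},
    {"dx":26,"dy":0,"dz":0,"roll":0,"jaw":1},
    {"dx":26,"dy":0,"dz":0,"roll":0,"jaw":1},
    {"dx":0,"dy":0,"dz":0,"roll":0,"jaw":1},
    {"dx":0,"dy":0,"dz":20,"roll":0,"jaw":1},
    {"dx":0,"dy":0,"dz":25,"roll":0,"jaw":1},
    {"dx":0,"dy":0,"dz":25,"roll":0,"jaw":1},
    {"dx":0,"dy":0,"dz":15,"roll":0,"jaw":1},
    {"dx":0,"dy":0,"dz":0,"roll":0,"jaw":1},
    {"dx":0,"dy":0,"dz":0,"roll":0,"jaw":1},
  ],
)

```text
time_s: 12.82
ee_pos: [0.5291, 0.1152, 0.0625]
eef_rot: [-3.139, -0.0, 1.825]
force: [0.2, -0.4, 1.3]
grip_width: 0.0004
grip_force: 0.0
```

Request:
send_rows(
  rows=[
    {"dx":-5,"dy":0,"dz":1.8,"roll":0,"jaw":1},
    {"dx":-5,"dy":0,"dz":0,"roll":0,"jaw":1},
    {"dx":-5,"dy":0,"dz":0,"roll":0,"jaw":1},
    {"dx":-4,"dy":0,"dz":0,"roll":0,"jaw":1},
    {"dx":-4,"dy":0,"dz":0,"roll":0,"jaw":1},
    {"dx":-4,"dy":0,"dz":0,"roll":0,"jaw":1},
    {"dx":-4,"dy":0,"dz":0,"roll":0,"jaw":1},
    {"dx":-4,"dy":0,"dz":0,"roll":0,"jaw":1},
    {"dx":-4,"dy":0,"dz":0,"roll":0,"jaw":1},
    {"dx":-4,"dy":0,"dz":0,"roll":0,"jaw":1},
  ],
)

```text
time_s: 13.65
ee_pos: [0.5407, 0.0739, 0.0621]
eef_rot: [3.141, -0.0, 1.826]
force: [-0.9, 4.3, 3.1]
grip_width: 0.0001
grip_force: 2.2
```

Request:
send_rows(
  rows=[
    {"dx":-4,"dy":0,"dz":0,"roll":0,"jaw":1},
    {"dx":-4,"dy":0,"dz":0,"roll":0,"jaw":1},
    {"dx":-4,"dy":0,"dz":0,"roll":0,"jaw":1},
    {"dx":-4,"dy":0,"dz":0,"roll":0,"jaw":1},
    {"dx":-4,"dy":0,"dz":0,"roll":0,"jaw":1},
    {"dx":-4,"dy":0,"dz":0,"roll":0,"jaw":1},
  ],
)

```text
time_s: 14.15
ee_pos: [0.5466, 0.0503, 0.0618]
eef_rot: [-3.141, 0.0, 1.826]
force: [-0.4, 1.6, -0.6]
grip_width: 0.0004
grip_force: 0.7
```

Request:
send_rows(
  rows=[
    {"dx":-3,"dy":0,"dz":0.5,"roll":0,"jaw":1},
    {"dx":-3,"dy":0,"dz":0,"roll":0,"jaw":1},
    {"dx":-3,"dy":0,"dz":0,"roll":0,"jaw":1},
    {"dx":-3,"dy":0,"dz":0,"roll":0,"jaw":1},
    {"dx":-3,"dy":0,"dz":0,"roll":0,"jaw":1},
    {"dx":-3,"dy":0,"dz":0,"roll":0,"jaw":1},
  ],
)

```text
time_s: 14.65
ee_pos: [0.5512, 0.0332, 0.0615]
eef_rot: [-3.142, 0.0, 1.826]
force: [-1.9, 2.7, 1.0]
grip_width: 0.0003
grip_force: 1.5
```

Request:
send_rows(
  rows=[
    {"dx":-3,"dy":0,"dz":0,"roll":0,"jaw":1},
    {"dx":-3,"dy":0,"dz":0,"roll":0,"jaw":1},
    {"dx":-3,"dy":0,"dz":0,"roll":0,"jaw":1},
    {"dx":-3,"dy":0,"dz":0,"roll":0,"jaw":1},
    {"dx":-3,"dy":0,"dz":0,"roll":0,"jaw":1},
    {"dx":-3,"dy":0,"dz":0,"roll":0,"jaw":1},
  ],
)

```text
time_s: 15.15
ee_pos: [0.5558, 0.0159, 0.0615]
eef_rot: [3.142, -0.0, 1.826]
force: [-1.1, 6.1, 2.6]
grip_width: 0.0008
grip_force: 2.4
```

Request:
send_rows(
  rows=[
    {"dx":-3,"dy":0,"dz":0,"roll":0,"jaw":1},
    {"dx":-3,"dy":0,"dz":0,"roll":0,"jaw":1},
    {"dx":-3,"dy":0,"dz":0,"roll":0,"jaw":1},
    {"dx":-3,"dy":0,"dz":0,"roll":0,"jaw":1},
    {"dx":-3,"dy":0,"dz":0,"roll":0,"jaw":1},
    {"dx":-3,"dy":0,"dz":0,"roll":0,"jaw":1},
  ],
)

```text
time_s: 15.65
ee_pos: [0.5604, -0.0015, 0.0617]
eef_rot: [3.141, -0.0, 1.825]
force: [-2.1, 5.6, 5.3]
grip_width: 0.0003
grip_force: 3.0
```

Request:
send_rows(
  rows=[
    {"dx":-3,"dy":0,"dz":0.4,"roll":0,"jaw":1},
    {"dx":-3,"dy":0,"dz":0,"roll":0,"jaw":1},
    {"dx":-3,"dy":0,"dz":0,"roll":0,"jaw":1},
    {"dx":-3,"dy":0,"dz":0,"roll":0,"jaw":1},
    {"dx":-3,"dy":0,"dz":0,"roll":0,"jaw":1},
    {"dx":-3,"dy":0,"dz":0,"roll":0,"jaw":1},
  ],
)

```text
time_s: 16.15
ee_pos: [0.5649, -0.019, 0.0611]
eef_rot: [3.142, -0.0, 1.826]
force: [-1.4, 4.3, 4.7]
grip_width: 0.0004
grip_force: 2.5
```

Request:
send_rows(
  rows=[
    {"dx":-3,"dy":0,"dz":0,"roll":0,"jaw":1},
    {"dx":-3,"dy":0,"dz":0,"roll":0,"jaw":1},
    {"dx":-2,"dy":0,"dz":0,"roll":0,"jaw":1},
    {"dx":0,"dy":0,"dz":0,"roll":0,"jaw":1},
  ],
)

```text
time_s: 16.48
ee_pos: [0.5669, -0.027, 0.0611]
eef_rot: [3.142, 0.0, 1.825]
force: [-0.7, 3.3, 2.4]
grip_width: 0.0002
grip_force: 1.5
```

Request:
send_rows(
  rows=[
    {"dx":-2,"dy":0,"dz":0,"roll":0,"jaw":1},
    {"dx":-2,"dy":0,"dz":0,"roll":0,"jaw":1},
    {"dx":-1,"dy":0,"dz":0,"roll":0,"jaw":1},
    {"dx":0,"dy":0,"dz":0,"roll":0,"jaw":1},
  ],
)

```text
time_s: 16.82
ee_pos: [0.5681, -0.0317, 0.061]
eef_rot: [-3.142, 0.0, 1.825]
force: [-0.4, 2.0, 1.2]
grip_width: 0.0006
grip_force: 1.1
```

Request:
send_rows(
  rows=[
    {"dx":-1.5,"dy":0,"dz":0,"roll":0,"jaw":1},
    {"dx":-0.5,"dy":0,"dz":0,"roll":0,"jaw":1},
    {"dx":0,"dy":0,"dz":0,"roll":0,"jaw":1},
  ],
)

```text
time_s: 17.07
ee_pos: [0.5684, -0.033, 0.0609]
eef_rot: [-3.141, -0.001, 1.826]
force: [-1.1, 6.1, 3.3]
grip_width: 0.0006
grip_force: 2.8
```

Request:
send_rows(
  rows=[
    {"dx":-1,"dy":0,"dz":0,"roll":0,"jaw":1},
    {"dx":-0.5,"dy":0,"dz":0,"roll":0,"jaw":1},
    {"dx":0,"dy":0,"dz":0,"roll":0,"jaw":1},
  ],
)

```text
time_s: 17.32
ee_pos: [0.5685, -0.0335, 0.0609]
eef_rot: [-3.141, -0.002, 1.826]
force: [-3.1, 13.0, 3.7]
grip_width: 0.0004
grip_force: 6.4
```

Request:
send_rows(
  rows=[
    {"dx":-0.5,"dy":0,"dz":0,"roll":0,"jaw":1},
    {"dx":0,"dy":0,"dz":0,"roll":0,"jaw":1},
  ],
)

```text
time_s: 17.48
ee_pos: [0.5686, -0.0337, 0.0609]
eef_rot: [-3.141, -0.003, 1.826]
force: [-4.6, 14.4, 4.6]
grip_width: 0.0002
grip_force: 7.6
```

Request:
send_rows(
  rows=[
    {"dx":3,"dy":0,"dz":0,"roll":0,"jaw":1},
    {"dx":12,"dy":0,"dz":0,"roll":0,"jaw":1},
    {"dx":15,"dy":0,"dz":0,"roll":0,"jaw":1},
    {"dx":0,"dy":0,"dz":-25,"roll":0,"jaw":1},
    {"dx":0,"dy":0,"dz":-35,"roll":0,"jaw":1},
    {"dx":0,"dy":0,"dz":-35,"roll":0,"jaw":1},
    {"dx":0,"dy":0,"dz":-35,"roll":0,"jaw":1},
    {"dx":0,"dy":0,"dz":-20,"roll":0,"jaw":1},
    {"dx":-25,"dy":0,"dz":0,"roll":0,"jaw":1},
    {"dx":-35,"dy":0,"dz":0,"roll":0,"jaw":1},
    {"dx":-35,"dy":0,"dz":0,"roll":0,"jaw":1},
    {"dx":-35,"dy":0,"dz":0,"roll":0,"jaw":1},
  ],
)

```text
time_s: 18.48
ee_pos: [0.5944, -0.1331, 0.2111]
eef_rot: [-3.142, 0.001, 1.826]
force: [0.4, 0.9, -0.4]
grip_width: 0.0004
grip_force: 0.0
```

Request:
send_rows(
  rows=[
    {"dx":-35,"dy":0,"dz":0,"roll":0,"jaw":1},
    {"dx":-35,"dy":0,"dz":0,"roll":0,"jaw":1},
    {"dx":-35,"dy":0,"dz":0,"roll":0,"jaw":1},
    {"dx":-35,"dy":0,"dz":0,"roll":0,"jaw":1},
    {"dx":-20,"dy":0,"dz":0,"roll":0,"jaw":1},
    {"dx":0,"dy":0,"dz":0,"roll":0,"jaw":1},
    {"dx":0,"dy":0,"dz":0,"roll":0,"jaw":1},
  ],
)

```text
time_s: 19.07
ee_pos: [0.6344, -0.2873, 0.2101]
eef_rot: [-3.141, -0.0, 1.824]
force: [0.1, 0.6, 0.3]
grip_width: 0.0004
grip_force: 0.0
```

```bash
python3 - <<'E'
from h import *
c=grab("wrist"); save(c,"w6.png"); P=pts(c); S=get_obs(); print(S["ee_pos"],S["time_s"])
o=np.array([586.5,-116]);th=np.radians(14.5);R=np.array([[np.cos(th),-np.sin(th)],[np.sin(th),np.cos(th)]])
F=(P[...,:2]*1000-o)@R; s=cv2.cvtColor(c["frame"],cv2.COLOR_RGB2HSV)[...,1]
m=(P[...,2]>.062)&(P[...,2]<.070)&(abs(F[...,0]-2)<5)
print("rod y hist",np.histogram(F[m][:,1],bins=np.arange(-90,110,5)))
hsv=cv2.cvtColor(c["frame"],cv2.COLOR_RGB2HSV).astype(int);h=hsv[...,0]
y=(h>18)&(h<35)&(hsv[...,1]>120)&(P[...,2]>.1)&(P[...,2]<.115); print("tab",np.nanmedian(F[y],0))
E
```

```text
[ 0.63447857 -0.28629063  0.21055216] 19.1167
rod y hist (array([ 9,  0,  0, 33, 46, 45, 44, 49,  5,  0, 27, 49, 49, 50, 56, 47,  0,
        0,  0,  0,  0,  0,  0,  0,  0,  0,  0,  0,  0,  0,  0,  0,  0,  0,
        0,  0,  0,  0,  0]), array([-90, -85, -80, -75, -70, -65, -60, -55, -50, -45, -40, -35, -30,
       -25, -20, -15, -10,  -5,   0,   5,  10,  15,  20,  25,  30,  35,
        40,  45,  50,  55,  60,  65,  70,  75,  80,  85,  90,  95, 100,
       105]))
tab [ 2.31265362 -7.32483008]
```

View pics/w6.png

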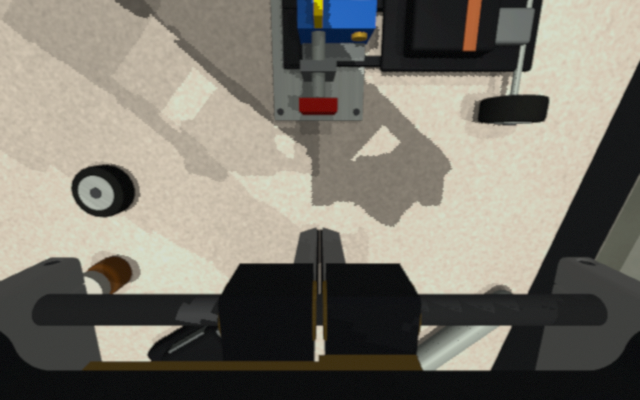

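The axle comes out of the gearbox, passes through the far ear at (318,68) and reaches the red stop at (318,104). The depth map shows rod from y≈-10 to -75. The gearbox is in line and the arm is clear, so I hand in.

```bash
python3 -c "
from station import *
print(hand_in())"
```

```text
the job is handed in; nothing more can be done
None
```

The rear axle is fitted: the gearbox was pushed home first, then the axle went through both ears and the gearbox up to the red stop. I handed it in at about 19 s with the arm clear; no verdict came back.

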